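# Close the hex-socket valve on the breathing-circuit bench

### The arm

A 6-joint arm with a two-finger parallel gripper is mounted at the origin on the work surface. World frame = base frame: x ahead of the robot, y to its left, z up, the work surface at z = 0. Lengths are in m, angles in degrees, forces in N, time in s.
With the tool pointing down it reaches from about 0.325 to 0.9 m from the base axis. Payload 6.1 kg.
Tool frame: the origin (TCP) lies midway between the tips of the shut fingers; the grasp point (between the pads) lies 19 mm behind it; y points along the fingers, z is the direction in which the jaws open and shut, and the axes are right-handed (so a half turn about y gives the same grasp; the last joint's range is limited). The gripper opens to 85 mm and grips with 20 to 120 N. Pads are 22 mm wide; open, the fingers measure 114 mm over their backs; the gripper's body (76 mm by 85 mm) begins 54 mm behind the grasp point. The pads swing forward as they close: fully open they stand 13 mm farther back than shut.
Start: joints at [-78.902, 12.628, 87.462, -0, 79.91, -7.225], TCP at [0.196, -0.593, 0.231] pointing down, gripper open.
Joint ranges: [-170.65, 170.65], [-52.31, 119.04], [5.05, 147.46], [-71.25, 251.25], [11.57, 151.72], [-153.62, 153.62]. Speed limits (degrees/s): [147.25, 147.25, 172.46, 180, 180, 180].

### API

Orientations are given as [roll, pitch, yaw] about the fixed x, y, z axes, in that order (R = Rz(yaw) Ry(pitch) Rx(roll)).
In Python, from station import bot, cams, ticket gives the robot as it stands.
- The arm moves only by the tool jog_arm, never from a script. Its argument "increments" is a list of rows, each a list of 6 numbers: the shift along the tool's x, y, z in mm, then the turn, a rotation vector about the tool's x, y, z in degrees. A call has 1 to 5 rows; each row shifts and turns the commanded pose from where the row before left it, along the tool's axes as they then stand; what a row does not reach is not made up. A row lasts 1/8 s, in which the tool goes at most 62.5 mm and 10.7 degrees, less where a joint would pass 70% of its speed; a pose out of reach is approached as far as the arm can. A call is refused whole if a number of a shift passes 62.5 or a number of a turn 10.7, either way. A call with a gripper value outside its range is refused whole. "grip" is the gripper's target within -1 to 1 (fully open at 1, half-way at 0, shut at -1), set as the call begins (left out, the last holds). The fingers move at their own pace and stop on an object; "grip_force" is the grip in N (left out, the last holds). Time passes only in rows, so rows that do not move let the fingers close. It gives the time, the measured TCP pose, the force and the opening at its end, in the units of the state.
- bot.state(): the state, without advancing time (a new reading comes with each control period).
- cams.get_image(name): name is "scene" or "side" or "wrist"; returns a dict with "color" (384x512x3 uint8, red, green, blue), "intrinsics" (3x3 intrinsics, pixels), "extrinsics" (4x4, takes a point from camera to world coordinates); the wrist camera has in their place "tool_from_camera" (4x4, takes a point from camera to tool coordinates, whose origin is the TCP and whose axes are the tool frame's). Camera axes: x right, y up, looking along -z (the intrinsics and any distortion apply to the point x, -y, -z); pixel columns grow to the right and rows downward; lengths in m; the calibration is good to about 2 mm. A picture is of the moment at which its call begins: read the wrist's pose just before it. There is no depth.
- ticket.job_done(): hands the job in, once; it reports no verdict.
The state is a dict: "time": time; "qpos": joint angles; "dq": joint speeds; "tau": joint torques, N m; "position": TCP position; "eef_rot": TCP orientation; "contact_force": force on the tool from outside, world axes, zero at the start; "ft_torque": the same for the moment, N m; "grip_width": opening from 0.0 (shut) to 1.0 (fully open).
Only numpy, scipy, OpenCV 4.12 (cv2) and the standard library are available. Lean on these libraries where they do the work, as an engineer would, in place of code of your own. Each camera call takes 0.05 s, during which the arm holds its last target.

### The job

Please shut the valve on the breathing-circuit test bench: take the T-handled hex key out of its stand and seat it fully home in the hexagonal recess, the only six-sided one of the three metal port blocks. Turn it a quarter turn clockwise, seen from above, until it stops, and leave the key standing upright in the socket.

Things in the scene. Friction and masses are not known exactly. Their poses are not given: they have to be found in the camera images.
- key_bar (a point): Centre of the dark cross-bar of the loose T-handled hex key, to grip: bar 90 mm long along x, 16 wide (y), 18 high; z up the key. It is 62 mm above the underside of a 54 mm flange; below that a hex shank, 20 mm across flats, two corners in line with the bar, tapered at its tip, goes 34 mm down. 0.35 kg. It stands in a grey stand, flange on top, bar's centre 112 mm above the table.
- socket (a point): Centre of the mouth of the hex recess, at its rim, 62 mm above the table. Mouth 40 mm across flats, sloping over 12 mm to a socket of 21.6 mm across flats; 40 mm deep. Turns with the plug: z up, x towards a corner (dark rim marks lie along x). The key fits any of six ways, 60 degrees apart, its bar along two opposite corners; home, its flange is on the rim and the bar's centre 62 mm above this.
- valve (a joint): Angle of the hex plug in its block, rad: grows clockwise seen from above, from 0 (open) to a fixed stop at 1.571 (shut). Starts between 0 and 0.2, turns with about 0.06 N m of friction, stays where it is left. The key has about 9 degrees of play either way in the socket, so the hand turns up to that much further than the plug.
- valve_block: The fixed aluminium block, 90 mm square and 60 mm high, that holds the hex plug (round steel, 60 mm across); origin at the centre of its underside, z up. Two blocks of the same size have a square and a round recess, which the key does not fit; a round-headed plug gauge in a stand like the key's is not the key.
There are look-alikes about, which are no part of the job. Leave any yellow look-alike of the part that bears key_bar alone.

How it is judged (in metres and radians):
On the way, in this order (a step that is already met when the one before it is completed fails the run):
1. the key is seated fully home in the hex recess (horizontal distance between key_bar and socket below 0.015 m and z of key_bar in the frame of socket below 0.071 m and angle between key_bar's own z axis and vertical below 0.175 rad), for 0.2 s.
2. the plug is turned clockwise to shut (value of joint valve above 1.2 rad), for 0.2 s.
At the end, for the whole second after the job is handed in: The plug stands at 1.2 rad or more (within about 21 degrees of its stop) and is still; the key stands in the hex recess, its bar's centre within 15 mm of the socket's axis and less than 71 mm above the rim (home to within 9 mm), upright within 10 degrees (all of step 1 and value of joint valve above 1.2 rad and velocity of joint valve between -0.1 and 0.1 rad/s); the robot touches nothing.
It also fails if it takes over 48 s, if anything falls off the work surface, if the arm or the gripper's body presses on something with over 40 N, if the wrist force passes 120 N, or if a joint passes its speed limit or range.

## Working session

There is one attempt and no reset: what is moved stays moved. The work goes in short steps, Python scripts to look and compute and a tool call to move; the robot and the scene stay as the last step left them, time stands still between calls to the robot, and variables do not carry over. Pictures are saved under pics/ and viewed, and the job is handed in when it is done.

Besides the shell and the picture viewer there is one more tool, called after ">>>" by a JSON object that holds its "op" and its "data", one argument or row to a line. jog_arm: Moves the arm, as the interface text tells. Its arguments: {"type":"object","properties":{"increments":{"type":"array"},"grip":{"type":"number"},"grip_force":{"type":"number"}},"required":["increments"]}

```bash
ls; mkdir -p pics
python3 - <<'E'
from station import bot,cams
import cv2,numpy as np,pickle
s=bot.state();print(s)
for n in ["scene","side","wrist"]:
    d=cams.get_image(n);pickle.dump((bot.state(),d),open(f'pics/{n}0.pkl','wb'))
    cv2.imwrite(f'pics/{n}0.png',cv2.resize(d['color'][:,:,::-1],(800,600),interpolation=cv2.INTER_CUBIC))
    print(n,{k:np.round(v,4).tolist() for k,v in d.items() if k!='color'})
E
```

```text
pics
{'time': 0.0, 'qpos': array([-7.89018124e+01,  1.26755314e+01,  8.75258586e+01,  8.98454719e-04,
        7.99108171e+01, -7.22627359e+00]), 'dq': array([ 0.08480326,  0.03438178,  0.02286003,  0.04207647, -0.00328488,
        0.01194157]), 'tau': array([-1.19412434e-03, -4.96897531e+01, -3.89396346e+01, -1.98934731e-04,
        1.12430754e-02, -1.57640147e-05]), 'position': array([ 0.19636872, -0.59270961,  0.23019525]), 'eef_rot': array([-9.01112046e+01,  1.49915416e-02, -1.61675712e+02]), 'contact_force': array([-0.26924868,  0.09891053, -0.35203362]), 'ft_torque': array([ 0.04068339,  0.02259023, -0.02198037]), 'grip_width': 0.9986120340340677}
scene {'intrinsics': [[398.4928, 0.0, 257.5421], [0.0, 398.4928, 194.539], [0.0, 0.0, 1.0]], 'extrinsics': [[-0.1851, -0.7075, 0.6821, 0.9206], [0.9827, -0.1397, 0.1218, 0.0774], [0.0091, 0.6928, 0.7211, 0.5554], [0.0, 0.0, 0.0, 1.0]]}
side {'intrinsics': [[361.5892, 0.0, 254.9804], [0.0, 361.5892, 187.8013], [0.0, 0.0, 1.0]], 'extrinsics': [[-0.9383, 0.2525, -0.2364, 0.3329], [-0.3457, -0.7073, 0.6166, 0.4276], [-0.0116, 0.6603, 0.7509, 0.5874], [0.0, 0.0, 0.0, 1.0]]}
wrist {'intrinsics': [[288.8454, 0.0, 260.8265], [0.0, 288.8454, 190.0945], [0.0, 0.0, 1.0]], 'tool_from_camera': [[0.0011, -0.9574, -0.2886, -0.0746], [0.0005, 0.2886, -0.9574, -0.1425], [1.0, 0.0009, 0.0007, -0.0], [0.0, 0.0, 0.0, 1.0]]}
```

View pics/scene0.png

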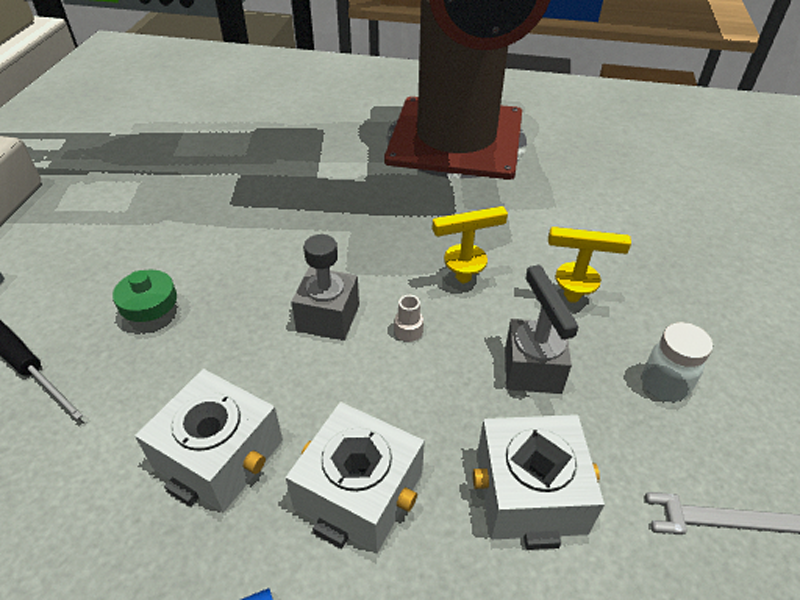

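View pics/side0.png

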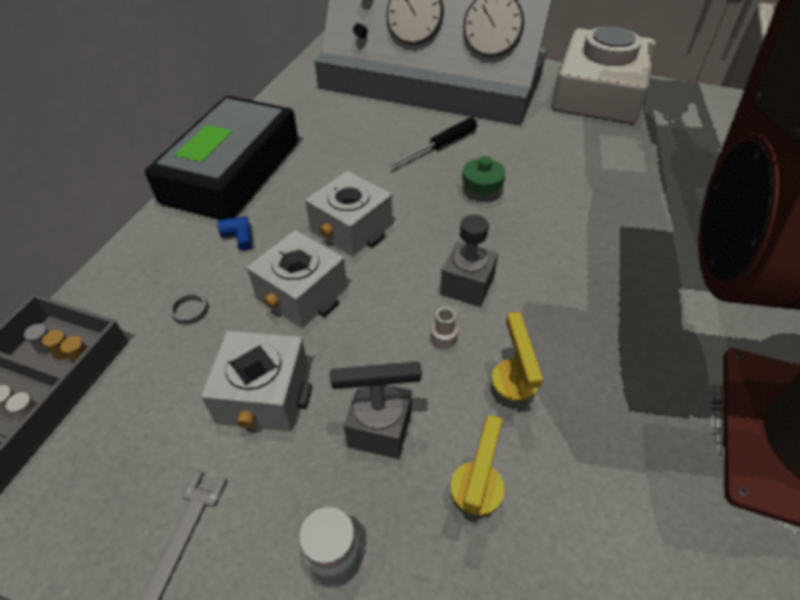

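View pics/wrist0.png

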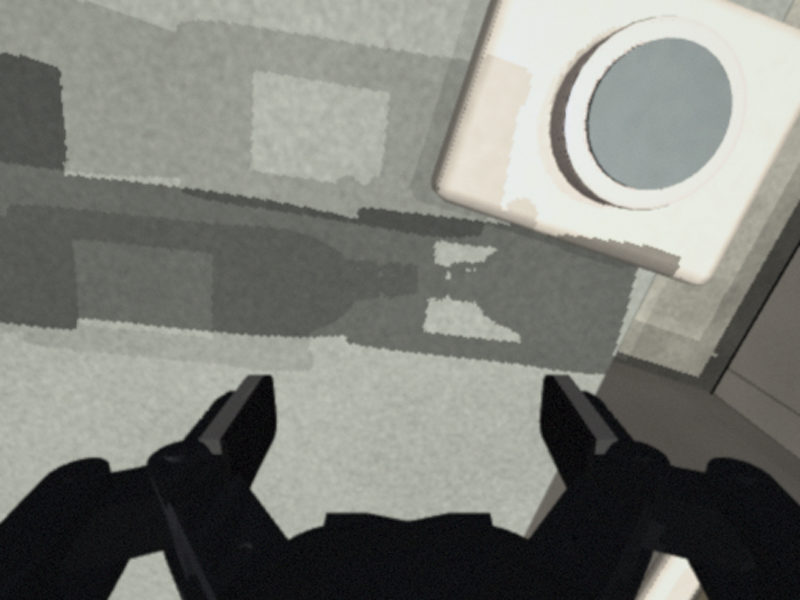

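The scene view (800x600) has these candidates:
- **Key:** the dark T-key in its grey stand is at (551,300). The round-headed gauge at (320,270) and the two yellow Ts at (470,240) and (588,260) are look-alikes. Only the dark T with a bar fits the description.
- **Block:** the recesses are round at (208,420), hex at (357,460) and square at (541,460). I want the hex one.

I'll enlarge both to confirm.

Run:
```python
import cv2,numpy as np,pickle
def crop(n,x,y,w,h):
    im=pickle.load(open(f'pics/{n}0.pkl','rb'))[1]['color'][:,:,::-1]
    return cv2.resize(im[y:y+h,x:x+w],(400,300),interpolation=cv2.INTER_CUBIC)
# coords in native px (x0.64)
a=np.vstack([np.hstack([crop('scene',310,162,80,60),crop('scene',188,264,80,60)]),np.hstack([crop('side',200,222,80,60),crop('side',150,140,80,60)])])
cv2.imwrite('pics/crops0.png',a)
```

```text
(no output)
```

View pics/crops0.png

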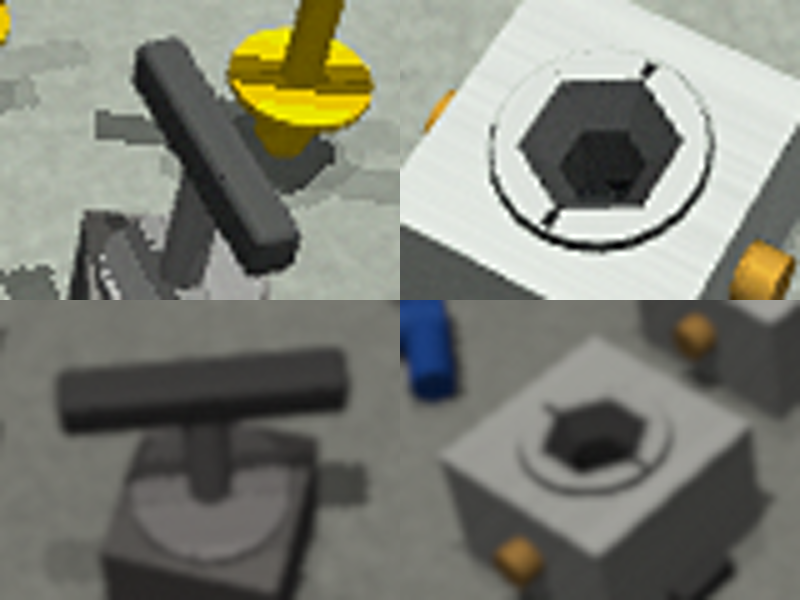

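Both are confirmed: the T-key is in the grey stand and the hex recess has two dark rim marks. Next I'll measure them by casting rays.

```bash
cat > h.py <<'E'
import numpy as np,cv2
from scipy.spatial.transform import Rotation as R
def ray(d,uv,st=None):
    K=d['intrinsics'];p=np.array([(uv[0]-K[0,2])/K[0,0],-(uv[1]-K[1,2])/K[1,1],-1])
    E=d['extrinsics'] if 'extrinsics' in d else None
    if E is None:
        T=np.eye(4);T[:3,:3]=R.from_euler('xyz',st['eef_rot'],degrees=True).as_matrix();T[:3,3]=st['position'];E=T@d['tool_from_camera']
    return E[:3,3],E[:3,:3]@p
def cast(d,uv,z,st=None):
    o,v=ray(d,uv,st);return o+v*(z-o[2])/v[2]
def tri(rs):
    A=0;b=0
    for o,v in rs:
        v=v/np.linalg.norm(v);P=np.eye(3)-np.outer(v,v);A=A+P;b=b+P@o
    return np.linalg.solve(A,b)
E
python3 - <<'E'
from h import *
import pickle
sc=pickle.load(open('pics/scene0.pkl','rb'))[1];sd=pickle.load(open('pics/side0.pkl','rb'))[1]
P=lambda ox,oy,pts:[(ox+x/5-.0,oy+y/5-.0) for x,y in pts]
np.set_printoptions(precision=4,suppress=True)
k1=P(310,162,[(161,60),(273,252)]);k2=P(200,222,[(345,78),(65,100)])
for a,b in zip(k1,k2):
    print('bar',cast(sc,a,.112),cast(sd,b,.112),tri([ray(sc,a),ray(sd,b)]))
h=P(188,264,[(155,80),(240,80),(285,140),(245,207),(160,207),(120,145)])
H=np.array([cast(sc,p,.062) for p in h]);c=H.mean(0);print('hex',c,np.linalg.norm(H-c,axis=1),np.degrees(np.arctan2(*(H-c)[:,1::-1].T)))
m=np.array([cast(sc,p,.062) for p in P(188,264,[(250,70),(152,217)])]);print('marks',m,m.mean(0),np.degrees(np.arctan2(*(m[0]-m[1])[1::-1])))
m=np.array([cast(sd,p,.062) for p in P(150,140,[(148,108),(645-400+0,163)])]);print('marks side',m,m.mean(0))
h=P(150,140,[(145,137),(165,108),(220,98),(245,128),(222,155),(172,172)])
H=np.array([cast(sd,p,.062) for p in h]);c=H.mean(0);print('hex',c,np.linalg.norm(H-c,axis=1))
E
```

```text
bar [0.4289 0.1292 0.112 ] [0.4261 0.1269 0.112 ] [0.4268 0.1281 0.1114]
bar [0.5065 0.1652 0.112 ] [0.5052 0.164  0.112 ] [0.5056 0.1646 0.1117]
hex [ 0.6469 -0.0111  0.062 ] [0.0242 0.0223 0.0234 0.0235 0.0222 0.0224] [-133.9247  163.6853  102.5904   44.0742  -16.2721  -76.7346]
marks [[ 0.6218 -0.0027  0.062 ]
 [ 0.6715 -0.0187  0.062 ]] [ 0.6466 -0.0107  0.062 ] 162.22840008426493
marks side [[ 0.6705 -0.0192  0.062 ]
 [ 0.6186 -0.0042  0.062 ]] [ 0.6446 -0.0117  0.062 ]
hex [ 0.6456 -0.0129  0.062 ] [0.0203 0.0203 0.0217 0.0204 0.0179 0.023 ]
```

Run:
```python
from h import *
import pickle
sc=pickle.load(open('pics/scene0.pkl','rb'))[1];sd=pickle.load(open('pics/side0.pkl','rb'))[1]
np.set_printoptions(precision=3,suppress=True)
for n,a,b in [('yB l',(551,236),(473,503)),('yB r',(628,243),(495,422)),('yA l',(435,226),(516,320)),('yA r',(505,213),(535,380)),('jar',(688,342),(328,535))]:
    a=np.array(a)*.64;b=np.array(b)*.64
    print(n,tri([ray(sc,a),ray(sd,b)]))
```

```text
yB l [0.33  0.181 0.06 ]
yB r [0.359 0.201 0.135]
yA l [0.351 0.014 0.093]
yA r [0.317 0.091 0.099]
jar [0.457 0.292 0.069]
```

>>> {"op": "jog_arm", "data": {
  "increments": [
    [-37, 0, -47, 0, 0, 0],
    [-37, 0, -47, 0, 0, 0],
    [-37, 0, -47, 0, 0, 0],
    [-37, 0, -47, 0, 0, 0],
    [-37, 0, -47, 0, 0, 0]
  ],
  "grip": 0
}}

```text
time: 0.78
position: [0.2985, -0.3101, 0.2311]
eef_rot: [-90.0, 0.0, -161.7]
contact_force: [1.6, 0.2, -0.3]
grip_width: 0.498
```

>>> {"op": "jog_arm", "data": {
  "increments": [
    [-37, 0, -47, 0, 0, 0],
    [-37, 0, -47, 0, 0, 0],
    [-37, 0, -47, 0, 0, 0],
    [-37, 0, -47, 0, 0, 0],
    [-37, 0, -47, 0, 0, 0]
  ]
}}

```text
time: 1.4
position: [0.4002, -0.0289, 0.2315]
eef_rot: [-90.0, 0.0, -161.7]
contact_force: [1.5, -0.5, -1.2]
grip_width: 0.5
```

>>> {"op": "jog_arm", "data": {
  "increments": [
    [-37, 0, -47, 0, 0, 0],
    [-37, 0, -47, 0, 0, 0],
    [-37, 0, -47, 0, 0, 0],
    [0, 0, 0, 0, -6.5, 0],
    [0, 0, 0, 0, 0, 0]
  ]
}}

```text
time: 2.02
position: [0.4606, 0.1386, 0.2308]
eef_rot: [-90.0, -0.1, -155.1]
contact_force: [-0.0, 0.5, 0.1]
grip_width: 0.503
```

```bash
cat > snap.py <<'E'
import sys,pickle,cv2
from station import bot,cams
t=sys.argv[1]
for n in sys.argv[2:]:
    s=bot.state();d=cams.get_image(n);pickle.dump((s,d),open(f'pics/{n}{t}.pkl','wb'))
    cv2.imwrite(f'pics/{n}{t}.png',cv2.resize(d['color'][:,:,::-1],(800,600),interpolation=cv2.INTER_CUBIC))
print(s['time'],s['position'],s['eef_rot'],s['qpos'])
E
python3 snap.py 1 wrist
```

```text
2.025 [0.46062581 0.13859863 0.23076813] [-9.00132373e+01 -6.91590848e-02 -1.55126368e+02] [ 7.34754503e+00 -7.40649173e+00  1.08260452e+02 -8.35121656e-03
  7.92159750e+01  7.24754889e+01]
```

View pics/wrist1.png

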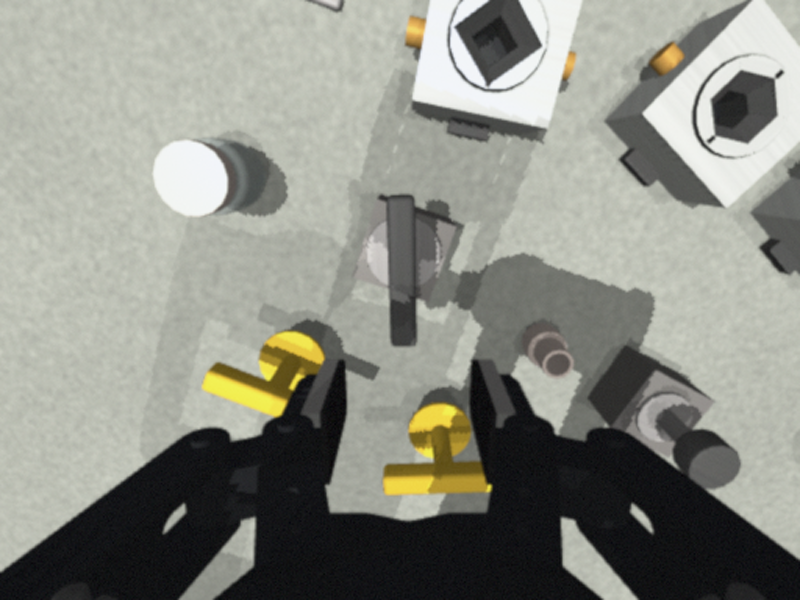

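The wrist view has the bar nearly vertical, from (400,197) to (404,345), and the hex recess at (745,106). Casting rays for both.

Run:
```python
from h import *
import pickle
np.set_printoptions(precision=4,suppress=True)
s,d=pickle.load(open('pics/wrist1.pkl','rb'))
c=lambda p,z:cast(d,np.array(p)*.64,z,s)
a=c((400,197),.121);b=c((404,344.5),.121);print(a,b,(a+b)/2,np.linalg.norm(a-b),np.degrees(np.arctan2(*(a-b)[1::-1])))
m=[c((780,74),.062),c((712,139),.062)];print(m,(m[0]+m[1])/2,np.degrees(np.arctan2(*(m[1]-m[0])[1::-1])))
H=np.array([c(p,.062) for p in [(711,103),(741,71),(776,76),(777,109),(746,143),(712,134)]]);print(H.mean(0),np.linalg.norm(H-H.mean(0),axis=1))
yaw=np.radians(s['eef_rot'][2]);dd=(a+b)/2-s['position'];print('tool x,z',dd[0]*np.cos(yaw)+dd[1]*np.sin(yaw),-dd[0]*np.sin(yaw)+dd[1]*np.cos(yaw))
```

```text
[0.5093 0.1658 0.121 ] [0.4311 0.1274 0.121 ] [0.4702 0.1466 0.121 ] 0.08710941908365963 26.122642404020535
[array([ 0.6733, -0.0199,  0.062 ]), array([ 0.6237, -0.0042,  0.062 ])] [ 0.6485 -0.012   0.062 ] 162.4621116581264
[ 0.6484 -0.0108  0.062 ] [0.0213 0.0214 0.0241 0.0217 0.023  0.0237]
tool x,z -0.012024399936731258 -0.0032498684254766734
```

>>> {"op": "jog_arm", "data": {
  "increments": [
    [-10, 0, -3.5, 0, -0.6, 0],
    [0, 40, 0, 0, 0, 0],
    [0, 40, 0, 0, 0, 0],
    [0, 0, 0, 0, 0, 0]
  ]
}}

```text
time: 2.58
position: [0.4663, 0.1445, 0.1483]
eef_rot: [-90.1, -0.4, -154.7]
contact_force: [0.1, 1.0, -0.2]
grip_width: 0.497
```

```bash
python3 snap.py 2 wrist
```

```text
2.575 [0.4662777  0.14445325 0.1483006 ] [ -90.12069945   -0.36618103 -154.69814488] [ 7.94285437e+00 -1.51871442e+00  1.11957593e+02  6.33398838e-03
  6.99466359e+01  7.26391930e+01]
```

View pics/wrist2.png

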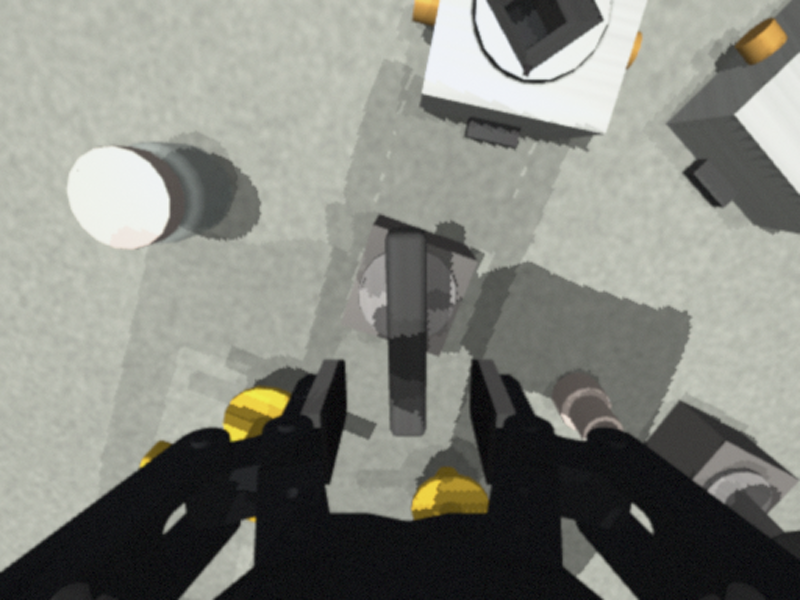

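The bar spans (406,232) to (407,435) and sits centred between the pads.

Run:
```python
from h import *
import pickle
np.set_printoptions(precision=4,suppress=True)
s,d=pickle.load(open('pics/wrist2.pkl','rb'))
c=lambda p,z:cast(d,np.array(p)*.64,z,s)
a=c((406,232),.121);b=c((407.5,435),.121);print(a,b,(a+b)/2,np.linalg.norm(a-b),np.degrees(np.arctan2(*(a-b)[1::-1])))
yaw=np.radians(s['eef_rot'][2]);dd=(a+b)/2-s['position'];print('tool x,z',dd[0]*np.cos(yaw)+dd[1]*np.sin(yaw),-dd[0]*np.sin(yaw)+dd[1]*np.cos(yaw))
```

```text
[0.5101 0.1659 0.121 ] [0.4306 0.1278 0.121 ] [0.4704 0.1469 0.121 ] 0.08817160051153589 25.60567379860294
tool x,z -0.004744259988737359 -0.00041101731665017056
```

>>> {"op": "jog_arm", "data": {
  "increments": [
    [-4, 27, -0.5, 0, -0.3, 0],
    [0, 27, 0, 0, 0, 0],
    [0, 0, 0, 0, 0, 0]
  ]
}}

```text
time: 3.0
position: [0.472, 0.1473, 0.0976]
eef_rot: [-90.0, -0.1, -154.3]
contact_force: [-0.3, -1.0, -0.4]
grip_width: 0.499
```

>>> {"op": "jog_arm", "data": {
  "increments": [
    [0, 0, 0, 0, 0, 0],
    [0, 0, 0, 0, 0, 0],
    [0, 0, 0, 0, 0, 0],
    [0, 0, 0, 0, 0, 0]
  ],
  "grip": -1,
  "grip_force": 60
}}

```text
time: 3.5
position: [0.4736, 0.148, 0.0997]
eef_rot: [-90.0, 0.2, -154.3]
contact_force: [-0.6, 2.1, 8.1]
grip_width: 0.175
```

>>> {"op": "jog_arm", "data": {
  "increments": [
    [0, -20, 0, 0, 0, 0],
    [0, -30, 0, 0, 0, 0],
    [0, -30, 0, 0, 0, 0],
    [0, -10, 0, 0, 0, 0],
    [0, 0, 0, 0, 0, 0]
  ]
}}

```text
time: 4.12
position: [0.4722, 0.1475, 0.1876]
eef_rot: [-90.0, 0.1, -154.3]
contact_force: [0.0, -0.2, -4.1]
grip_width: 0.172
```

```bash
python3 snap.py 3 wrist side
```

```text
4.175 [0.47154046 0.14736026 0.186516  ] [-9.00121088e+01 -4.90720702e-02 -1.54280964e+02] [ 8.20201474e+00 -3.32967035e+00  1.09357939e+02 -3.35238730e-03
  7.40221727e+01  7.24839086e+01]
```

View pics/wrist3.png

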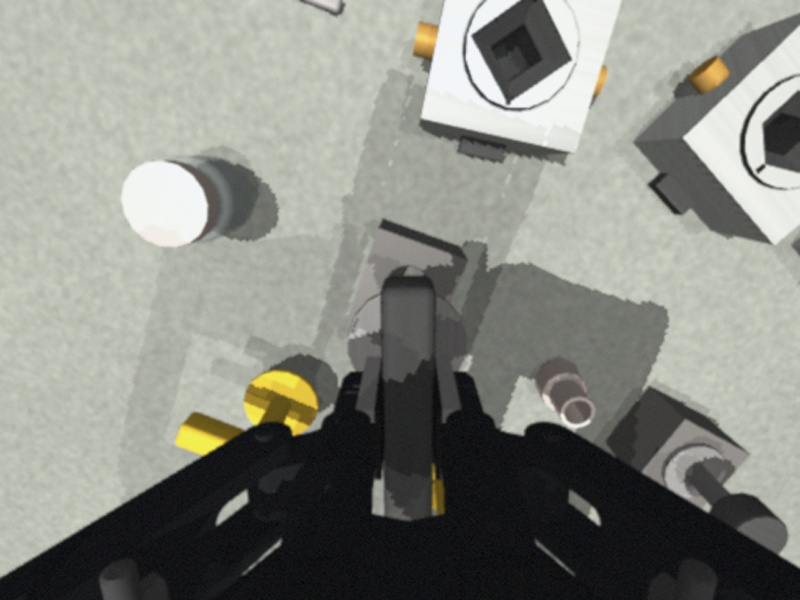

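View pics/side3.png

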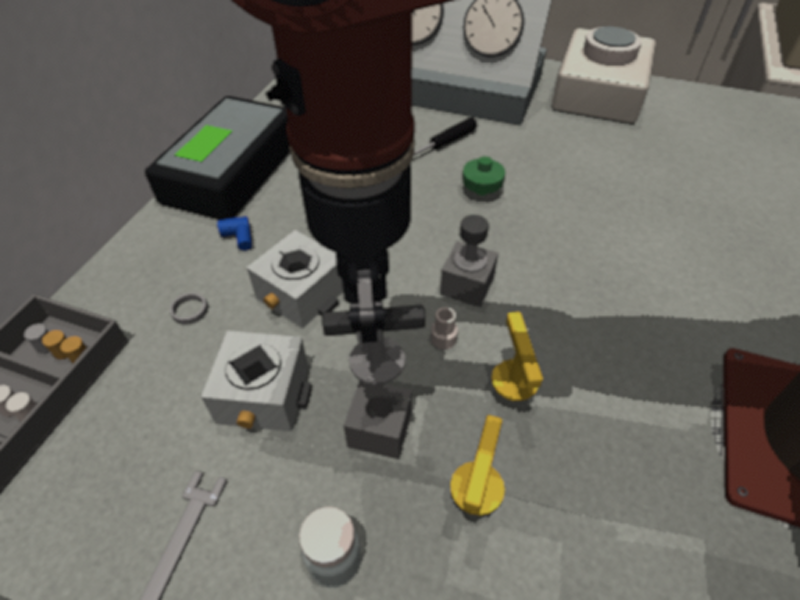

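The key is lifted clear and upright. The bar's far end is at wrist (408,278). I'll work out the bar's offset in the tool frame and the move to the socket.

Run:
```python
from h import *
import pickle
np.set_printoptions(precision=4,suppress=True)
s,d=pickle.load(open('pics/wrist3.pkl','rb'))
T=d['tool_from_camera'];K=d['intrinsics']
for (u,v) in [(408,278),(383,282),(434,282)]:
    u*=.64;v*=.64
    p=T[:3,:3]@np.array([(u-K[0,2])/K[0,0],-(v-K[1,2])/K[1,1],-1]);o=T[:3,3]
    print(o+p*(-.021-o[1])/p[1])
```

```text
[-0.0435 -0.021   0.0001]
[-0.0423 -0.021  -0.0068]
[-0.0423 -0.021   0.0074]
```

>>> {"op": "jog_arm", "data": {
  "increments": [
    [-10, -10, 25, 0, 0, 0],
    [-20, -10, 48.5, 0, 0, 0],
    [-20, 0, 48.5, 0, 0, 0],
    [-20, 0, 48.5, 0, 0, 0],
    [-20, 0, 48.5, 0, 0, 0]
  ]
}}

```text
time: 4.85
position: [0.6483, -0.0119, 0.2049]
eef_rot: [-90.1, -0.2, -154.3]
contact_force: [0.8, 0.5, -3.2]
grip_width: 0.173
```

>>> {"op": "jog_arm", "data": {
  "increments": [
    [0, 0, 0, 0, -10, 0],
    [0, 0, 0, 0, -10, 0],
    [0, 0, 0, 0, -10, 0],
    [0, 0, 0, 0, -10, 0],
    [0, 0, 0, 0, -10, 0]
  ]
}}

```text
time: 5.48
position: [0.6471, -0.0106, 0.2047]
eef_rot: [-90.2, -0.0, -104.0]
contact_force: [1.1, 0.2, -2.6]
grip_width: 0.172
```

>>> {"op": "jog_arm", "data": {
  "increments": [
    [0, 0, 0, 0, -10, 0],
    [0, 0, 0, 0, -10, 0],
    [0, 0, 0, 0, -6.7, 0],
    [0, 0, 0, 0, 0, 0],
    [0, 0, 0, 0, 0, 0]
  ]
}}

```text
time: 6.1
position: [0.6476, -0.0107, 0.206]
eef_rot: [-90.1, 0.0, -77.7]
contact_force: [-0.7, -0.4, -3.4]
grip_width: 0.172
```

```bash
python3 snap.py 4 wrist scene
```

```text
6.15 [ 0.64780896 -0.01072679  0.20639506] [-9.00712655e+01  2.75068878e-02 -7.76856673e+01] [-7.91728047e+00  1.67552561e+01  8.52231910e+01  1.19060902e-03
  7.80979338e+01 -2.02318766e+01]
```

View pics/wrist4.png

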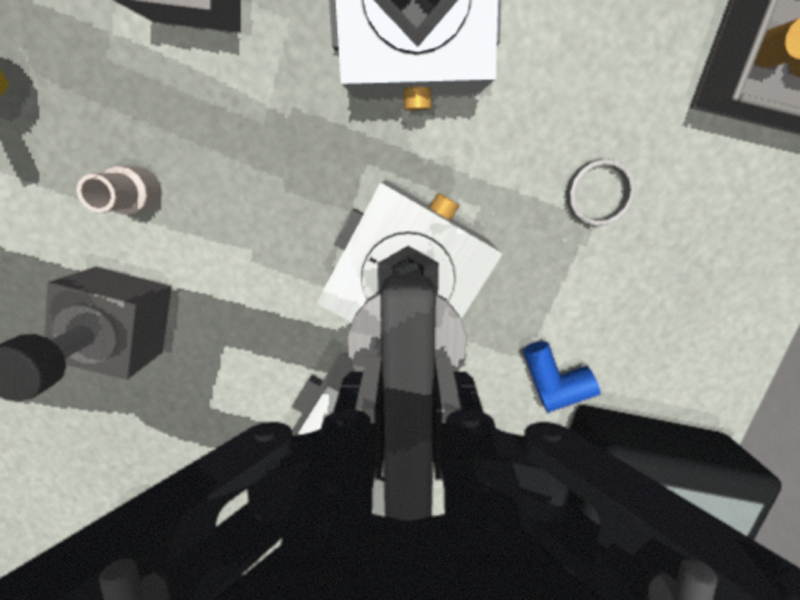

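View pics/scene4.png

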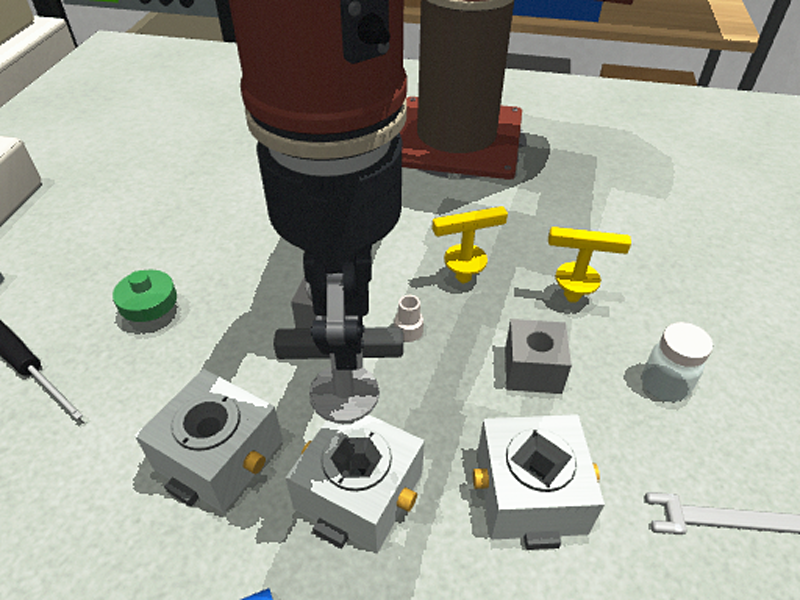

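The ring's top edge is at (408,233), its sides at x≈361 and 455, and a hex corner at (408,247) is in line with the bar. I'll check the centring from these.

Run:
```python
from h import *
import pickle
np.set_printoptions(precision=4,suppress=True)
s,d=pickle.load(open('pics/wrist4.pkl','rb'))
Rm=R.from_euler('xyz',s['eef_rot'],degrees=True).as_matrix()
for p in [(408,232.5),(361,275),(455.5,275),(408,247),(379,264),(438,262)]:
    w=cast(d,np.array(p)*.64,.062,s);print(p,w,Rm.T@(w-s['position'])*1000)
```

```text
(408, 232.5) [0.6421 0.0192 0.062 ] [-30.2614 144.0635   1.2546]
(361, 275) [ 0.618  -0.0145  0.062 ] [ -2.4776 144.0998 -29.4836]
(455.5, 275) [ 0.6784 -0.0014  0.062 ] [ -2.4436 143.989   32.2639]
(408, 247) [0.6441 0.0101 0.062 ] [-20.9473 144.0572   1.2475]
(379, 264) [ 0.6281 -0.0048  0.062 ] [ -9.8149 144.0834 -17.5768]
(438, 262) [0.6652 0.0046 0.062 ] [-11.1155 144.0157  20.6743]
```

>>> {"op": "jog_arm", "data": {
  "increments": [
    [0, 25, 1.3, 0, 0, 0],
    [0, 25, 0, 0, 0, 0],
    [0, 12, 0, 0, 0, 0],
    [0, 4, 0, 0, 0, 0],
    [0, 0, 0, 0, 0, 0]
  ]
}}

```text
time: 6.82
position: [0.6498, -0.0106, 0.1419]
eef_rot: [-90.0, -0.0, -77.6]
contact_force: [-0.5, 0.1, -3.3]
grip_width: 0.171
```

>>> {"op": "jog_arm", "data": {
  "increments": [
    [0, 4, 0, 0, 0, 0],
    [0, 4, 0, 0, 0, 0],
    [0, 4, 0, 0, 0, 0],
    [0, 0, 0, 0, 0, 0]
  ]
}}

```text
time: 7.32
position: [0.6491, -0.0096, 0.1297]
eef_rot: [-90.0, 0.1, -77.6]
contact_force: [-3.1, 4.0, 2.3]
grip_width: 0.174
```

>>> {"op": "jog_arm", "data": {
  "increments": [
    [0, 3, 0, 0, 0, 0],
    [0, 3, 0, 0, 0, 0],
    [0, 3, 0, 0, 0, 0],
    [0, 0, 0, 0, 0, 0]
  ]
}}

```text
time: 7.82
position: [0.6487, -0.0088, 0.1203]
eef_rot: [-90.1, 0.2, -77.6]
contact_force: [-3.9, 5.1, 1.0]
grip_width: 0.174
```

>>> {"op": "jog_arm", "data": {
  "increments": [
    [-1.2, 3, -0.8, 0, 0, 0],
    [0, 3, 0, 0, 0, 0],
    [0, 3, 0, 0, 0, 0],
    [0, 0, 0, 0, 0, 0]
  ]
}}

```text
time: 8.32
position: [0.6483, -0.0084, 0.1122]
eef_rot: [-90.0, 0.1, -77.6]
contact_force: [-5.5, 6.8, 6.3]
grip_width: 0.169
```

>>> {"op": "jog_arm", "data": {
  "increments": [
    [-0.8, 2, -0.8, 0, 0, 0],
    [0, 2, 0, 0, 0, 0],
    [0, 0, 0, 0, 0, 0]
  ]
}}

```text
time: 8.7
position: [0.6484, -0.008, 0.112]
eef_rot: [-89.9, 0.0, -77.6]
contact_force: [-11.5, 5.6, 22.6]
grip_width: 0.171
```

```bash
python3 snap.py 5 scene side; python3 -c "
import cv2,numpy as np
a=cv2.imread('pics/scene5.png')[330:570,240:480];b=cv2.imread('pics/side5.png')[180:420,200:440]
cv2.imwrite('pics/c5.png',cv2.resize(np.hstack([a,b]),(800,400),interpolation=cv2.INTER_CUBIC))"
```

```text
8.75 [ 0.64848445 -0.00805396  0.11198925] [-8.98473450e+01  1.30223027e-02 -7.75574227e+01] [-7.70632585e+00  2.16241458e+01  8.96841052e+01  6.96304790e-02
  6.85529364e+01 -2.01742671e+01]
```

View pics/c5.png

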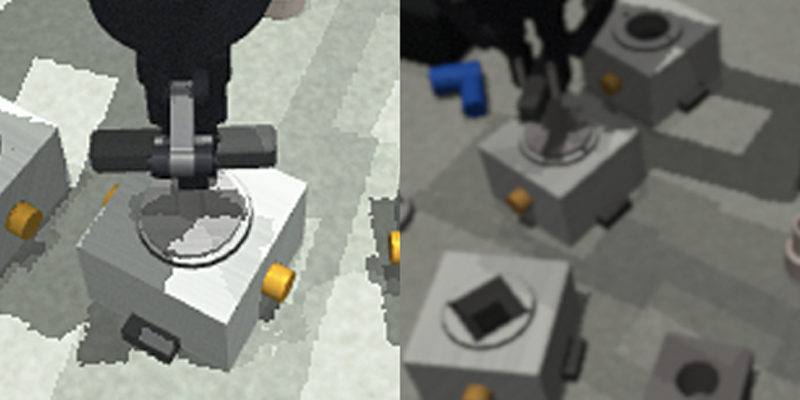

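The flange sits on the ring and TCP z=0.112, as it should be when home, with 23 N upward contact. So the key is seated. Now the clockwise turn, with a shift because the key axis lies about 3 mm along tool x.

>>> {"op": "jog_arm", "data": {
  "increments": [
    [0, -1.5, 0.5, 0, 0, 0],
    [0, 0, 0.5, 0, 8, 0],
    [0, 0, 0.5, 0, 9, 0],
    [0, 0, 0.5, 0, 9, 0],
    [0, 0, 0.5, 0, 9, 0]
  ]
}}

```text
time: 9.43
position: [0.6511, -0.0082, 0.1119]
eef_rot: [-89.9, 0.1, -112.8]
contact_force: [-5.8, 5.6, 14.5]
grip_width: 0.173
```

>>> {"op": "jog_arm", "data": {
  "increments": [
    [0, 0, 0.5, 0, 9, 0],
    [0, 0, 0.5, 0, 9, 0],
    [0, 0, 0.5, 0, 9, 0],
    [0, 0, 0.5, 0, 9, 0],
    [0, 0, 0, 0, 0, 0]
  ]
}}

```text
time: 10.05
position: [0.6528, -0.0103, 0.1118]
eef_rot: [-89.9, 0.1, -148.7]
contact_force: [-5.8, 3.1, 12.6]
grip_width: 0.169
```

```bash
python3 -c "
from station import bot
print(bot.state())"
```

```text
{'time': 10.05, 'qpos': array([-7.80390971e+00,  2.21589311e+01,  8.90056656e+01, -2.73512598e-02,
        6.86571787e+01,  5.08770331e+01]), 'dq': array([ 0.01594971, -0.07961449,  0.05870744,  0.10533792, -0.06370344,
       -2.9383189 ]), 'tau': array([ -1.80685591, -47.95160294, -33.68367076,  -0.63593069,
        -2.20290765,   0.58077889]), 'position': array([ 0.65277167, -0.01027907,  0.11178967]), 'eef_rot': array([-8.98677562e+01,  1.22169434e-01, -1.48670887e+02]), 'contact_force': array([-5.80195431,  3.05894571, 12.64018965]), 'ft_torque': array([ 0.47527743,  1.23038671, -0.05738118]), 'grip_width': 0.1687802805494301}
```

>>> {"op": "jog_arm", "data": {
  "increments": [
    [0, 0, 0.3, 0, 6, 0],
    [0, 0, 0.3, 0, 6, 0],
    [0, 0, 0.2, 0, 4, 0],
    [0, 0, 0, 0, 0, 0]
  ]
}}

```text
time: 10.55
position: [0.6531, -0.0114, 0.1117]
eef_rot: [-89.9, 0.1, -164.6]
contact_force: [-5.8, 1.9, 11.0]
grip_width: 0.174
```

```bash
python3 -c "
from station import bot
print(bot.state())"
```

```text
{'time': 10.55, 'qpos': array([-7.87638081e+00,  2.22088469e+01,  8.89489423e+01, -6.60805878e-02,
        6.86630247e+01,  6.67626000e+01]), 'dq': array([-0.03609426,  0.13088352, -0.0123994 , -0.03931719,  0.04761448,
       -1.29720666]), 'tau': array([ -1.0834809 , -48.2033515 , -33.70693088,  -0.24268401,
        -2.13131122,   0.22079186]), 'position': array([ 0.65309288, -0.01136328,  0.1117129 ]), 'eef_rot': array([-8.98726815e+01,  1.40324088e-01, -1.64614878e+02]), 'contact_force': array([-5.75877845,  1.87255477, 11.04259462]), 'ft_torque': array([ 0.2184171 ,  1.21186493, -0.03307553]), 'grip_width': 0.1744898261571621}
```

>>> {"op": "jog_arm", "data": {
  "increments": [
    [0, 0, 0.2, 0, 4, 0],
    [0, 0, 0.2, 0, 4, 0],
    [0, 0, 0, 0, 0, 0]
  ]
}}

```text
time: 10.92
position: [0.6531, -0.012, 0.1117]
eef_rot: [-89.9, 0.1, -172.6]
contact_force: [-6.2, 0.9, 11.7]
grip_width: 0.171
```

```bash
python3 -c "
from station import bot
s=bot.state();print(s['eef_rot'],s['contact_force'],s['ft_torque'],s['tau'])"
```

```text
[-8.98772069e+01  1.44466412e-01 -1.72614853e+02] [-6.24635131  0.88036624 11.74949511] [ 0.07099906  1.30662158 -0.09484215] [-7.25568719e-01 -4.82610261e+01 -3.38009584e+01 -3.33888328e-02
 -2.19407380e+00  2.23131976e-01]
```

>>> {"op": "jog_arm", "data": {
  "increments": [
    [0, 0, 0.1, 0, 3, 0],
    [0, 0, 0.1, 0, 3, 0],
    [0, 0, 0, 0, 0, 0]
  ]
}}

```text
time: 11.3
position: [0.653, -0.0119, 0.1117]
eef_rot: [-89.9, 0.1, -178.6]
contact_force: [-4.9, 2.5, 12.0]
grip_width: 0.172
```

```bash
python3 -c "
from station import bot
s=bot.state();print(s['eef_rot'],s['contact_force'],s['ft_torque'],s['tau'])"
```

```text
[-8.99031238e+01  1.38836104e-01 -1.78561210e+02] [-4.89481398  2.48000009 12.028546  ] [0.16575699 1.38269492 0.19703578] [ -1.52863439 -48.27833176 -33.89550805  -0.12478071  -2.3319865
   0.4008522 ]
```

>>> {"op": "jog_arm", "data": {
  "increments": [
    [0, 0, 0, 0, 2.5, 0],
    [0, 0, 0, 0, 2.5, 0],
    [0, 0, 0, 0, 0, 0]
  ]
}}

```text
time: 11.68
position: [0.6529, -0.0122, 0.1116]
eef_rot: [-89.9, 0.1, 176.5]
contact_force: [-5.6, 1.5, 12.2]
grip_width: 0.175
```

```bash
python3 -c "
from station import bot
s=bot.state();print(s['eef_rot'],s['contact_force'],s['ft_torque'],s['tau'])"
```

```text
[-8.98730778e+01  1.32192644e-01  1.76491633e+02] [-5.5940149   1.49683117 12.23435312] [-0.04535929  1.46237429  0.61946665] [ -1.28701206 -48.30587626 -33.99890542   0.36327157  -2.42142677
   0.75478949]
```

The moment about z has risen to 0.62 N m at 106° of hand turn, so the plug is at its stop. I'll ease the twist off, release and back away.

>>> {"op": "jog_arm", "data": {
  "increments": [
    [0, 0, 0, 0, -3, 0],
    [0, 0, 0, 0, 0, 0]
  ]
}}

```text
time: 11.92
position: [0.6528, -0.012, 0.1116]
eef_rot: [-89.9, 0.1, 179.5]
contact_force: [-6.4, 1.7, 12.7]
grip_width: 0.176
```

>>> {"op": "jog_arm", "data": {
  "increments": [
    [0, 0, 0, 0, 0, 0],
    [0, 0, 0, 0, 0, 0],
    [0, 0, 0, 0, 0, 0],
    [0, 0, 0, 0, 0, 0]
  ],
  "grip": 0.2
}}

```text
time: 12.42
position: [0.6519, -0.0114, 0.1085]
eef_rot: [-90.0, -0.0, 179.4]
contact_force: [0.7, -0.0, -0.0]
grip_width: 0.597
```

>>> {"op": "jog_arm", "data": {
  "increments": [
    [0, -10, 0, 0, 0, 0],
    [0, -30, 0, 0, 0, 0],
    [0, -50, 0, 0, 0, 0],
    [0, -50, 0, 0, 0, 0],
    [0, 0, 0, 0, 0, 0]
  ]
}}

```text
time: 13.05
position: [0.6551, -0.0116, 0.2563]
eef_rot: [-89.9, 0.7, 179.4]
contact_force: [0.2, -0.4, -0.4]
grip_width: 0.602
```

```bash
python3 snap.py 6 scene side wrist
```

```text
13.15 [ 0.65239829 -0.01127772  0.25023239] [-8.99801401e+01  1.33556612e-01  1.79427531e+02] [-7.90766721e+00  1.56121338e+01  8.18816567e+01 -2.66934732e-03
  8.23712103e+01  8.26651764e+01]
```

View pics/scene6.png

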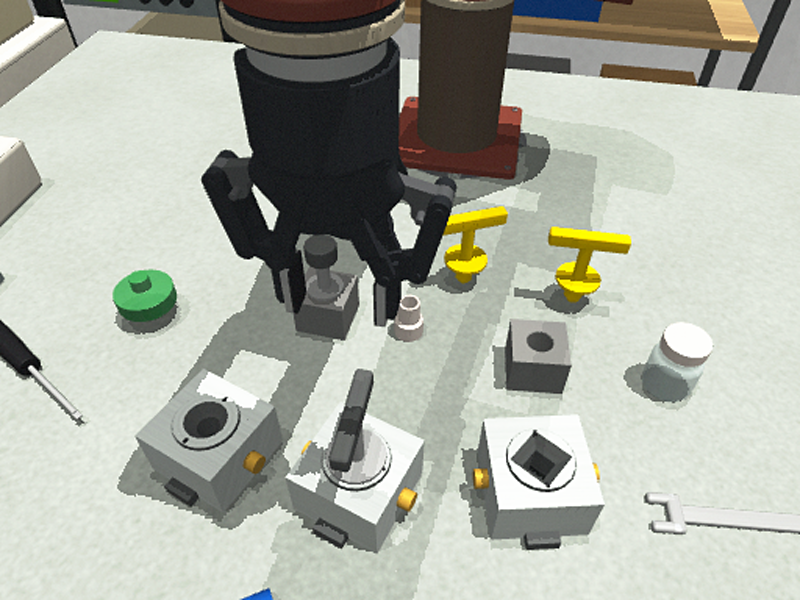

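View pics/wrist6.png

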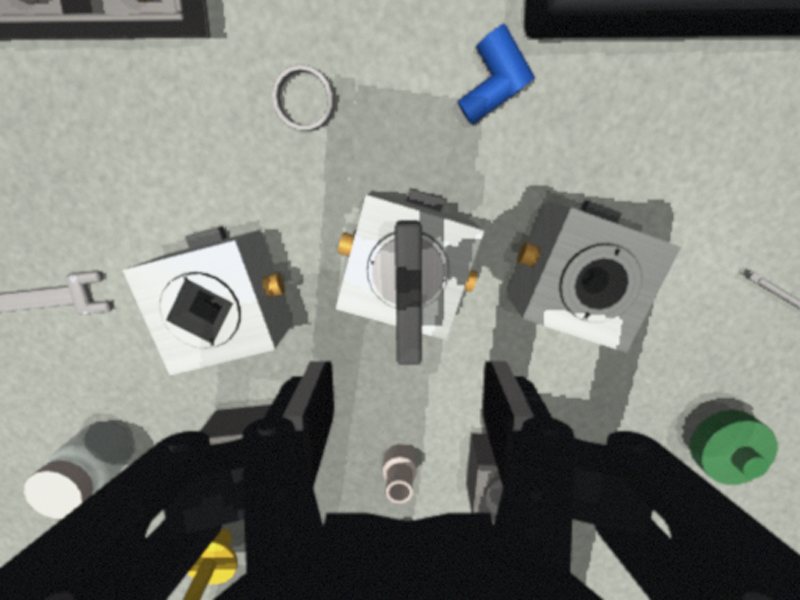

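The key stands upright in the hex block at wrist (409,270). One rim mark shows at (372,262). I'll measure the mark's angle, the bar's centre and the bar's height.

Run:
```python
import cv2,numpy as np,pickle
def crop(n,x,y,w,h):
    im=pickle.load(open(f'pics/{n}6.pkl','rb'))[1]['color'][:,:,::-1]
    return cv2.resize(im[y:y+h,x:x+w],(400,400),interpolation=cv2.INTER_CUBIC)
cv2.imwrite('pics/c6.png',np.hstack([crop('wrist',212,130,100,100),crop('scene',180,220,100,100)]))
cv2.imwrite('pics/c6b.png',crop('side',140,110,100,100))
```

```text
(no output)
```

View pics/c6.png

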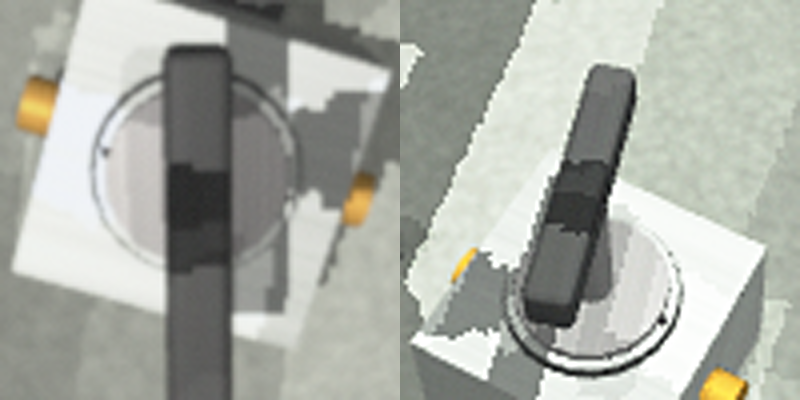

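View pics/c6b.png

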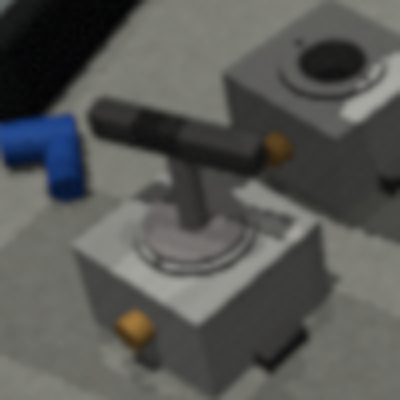

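Run:
```python
from h import *
import pickle
np.set_printoptions(precision=4,suppress=True)
L=lambda n:pickle.load(open(f'pics/{n}6.pkl','rb'))
(s,w),(_,sc),(_,sd)=L('wrist'),L('scene'),L('side')
q=lambda ox,oy,x,y:(ox+x/4,oy+y/4)
m=cast(w,q(212,130,106,153),.062,s);n=cast(w,q(212,130,289,200),.062,s)
print('marks',m,n,(m+n)/2,np.linalg.norm(m-n),np.degrees(np.arctan2(*(m-n)[1::-1])))
c=np.array([.6484,-.0114])
print('mark1 about c',np.degrees(np.arctan2(m[1]-c[1],m[0]-c[0])))
k=cast(sc,q(180,220,262,320),.062);print('scene mark',k,np.degrees(np.arctan2(k[1]+.011,k[0]-.6467))+180)
a=cast(w,(409*.64,222*.64),.133,s);b=cast(w,(409*.64,363*.64),.133,s);print('bar',a,b,(a+b)/2,np.linalg.norm(a-b))
e1=tri([ray(sc,q(180,220,209,82)),ray(sd,q(140,110,250,150))])
e2=tri([ray(sc,q(180,220,154,300)),ray(sd,q(140,110,105,117))])
print(e1,e2)
e1=tri([ray(sc,q(180,220,209,82)),ray(sd,q(140,110,105,117))])
e2=tri([ray(sc,q(180,220,154,300)),ray(sd,q(140,110,250,150))]);print(e1,e2)
```

```text
marks [0.6545 0.0153 0.062 ] [ 0.6398 -0.0383  0.062 ] [ 0.6472 -0.0115  0.062 ] 0.055664517503891085 74.59643383259416
mark1 about c 77.04431568831048
scene mark [0.6537 0.0149 0.062 ] 254.79955098407575
bar [ 0.6937 -0.0121  0.133 ] [ 0.6055 -0.0112  0.133 ] [ 0.6496 -0.0116  0.133 ] 0.08812406917142493
[ 0.606  -0.0123  0.127 ] [ 0.6855 -0.012   0.1231]
[0.6491 0.0109 0.1698] [ 0.6435 -0.0391  0.0727]
```

Run:
```python
from station import bot,ticket
s=bot.state();print(s['time'],s['contact_force'],s['dq']);print(ticket.job_done())
```

```text
13.2 [ 0.22734169 -0.29715911 -0.77752637] [-0.09101806  1.27336427  1.36003399  0.07804067 -0.05089175  0.03316621]
the job is handed in; nothing more can be done
None
```

I took the dark T-key from its stand, seated it in the hex socket and turned it clockwise to the stop. I then let go and backed the gripper away upwards; the job was handed in at 13.2 s and no verdict was reported.

**Turn:** The hand turned about 106°, and at the end the moment about the vertical rose to 0.62 N m, well above the plug's friction. The rim marks moved from 162.4° to about 75°, so the plug turned about 87.5°. That fits a start a few degrees past open and the plug now at its stop.

**Key:** The bar's centre is 1–2 mm from the socket axis, and its height is about 0.125 m against 0.124 m when home. The flange lies on the rim. I judged the key upright from the pictures; the triangulated bar ends differ by 4 mm in height, which is about 3°.

**Disagreements:** The fixed cameras and the wrist camera differed by 2–3 mm in x, and I went with the wrist camera because it agreed with the grasp. The sideways force while inserting stayed below about 13 N. The arm was still moving slightly, about 1°/s, when I handed in, with the gripper well clear of the key.

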